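Sort the balance kit into the carrier and lift it

TASK

The grey carrier has a knobbed weight in one side and a scoop in the other: put the two weights and the scoop that lie on the lab bench in with their own kind, lowering each one in and letting go of it inside rather than dropping it from above, while the carrier stays standing on the bench. Then take the carrier by its handle, lift it straight up at least 10 cm clear of the bench, hold it there level and still for two seconds, and finish while still holding it up with all the kit in it. Leave the white jar and the glass beaker alone.

Things in the scene. Friction and masses are not known exactly. Their poses are not given: they have to be found in the camera images.
- carrier: Loose grey open carrier, 220 (x) by 260 mm (y), 0.25-0.4 kg empty; walls 40 mm high, walls and floor 5 mm thick. A 40 mm high middle wall along x at y=0 makes two compartments, 210 by 122 mm, centred 64 mm either side. Above it runs the handle bar along x: 200 mm long, 14 wide, 20 high, 65-85 mm above the underside, on end posts (10 by 30 mm) at x=+-105 mm. Origin: centre of underside; z up.
- carrier_handle (a point): Middle of the carrier's handle bar, 75 mm above its underside; axes as the carrier. The carrier balances about under this point.
- weight0: Already in one side of the carrier, near the middle of that side: steel calibration weight: cylinder 26 mm in diameter and 30 mm high, with a neck and a small round knob (18 mm in diameter) on top, 46 mm high in all, about 120 g, upright. Origin: centre of its underside; z up its axis.
- weight1: On the bench: steel calibration weight: cylinder 26 mm in diameter and 30 mm high, with a neck and a small round knob (18 mm in diameter) on top, 46 mm high in all, about 120 g, upright. Origin: centre of its underside; z up its axis.
- weight2: On the bench: steel calibration weight: cylinder 26 mm in diameter and 30 mm high, with a neck and a small round knob (18 mm in diameter) on top, 46 mm high in all, about 120 g, upright. Origin: centre of its underside; z up its axis.
- scoop0: Already in the other side of the carrier, near the middle of that side, along the carrier's x: steel scoop lying flat, 125 mm long: straight handle 85 mm long, 12 wide, 10 high (local x -62 to +22 mm), then a blade 40 mm long and 30 wide with sides 10 mm high. About 70 g, balances within 5 mm of the origin. Origin: middle of its length, on the underside; x along it to the blade end, z up.
- scoop1: On the bench, roughly along world y: steel scoop lying flat, 125 mm long: straight handle 85 mm long, 12 wide, 10 high (local x -62 to +22 mm), then a blade 40 mm long and 30 wide with sides 10 mm high. About 70 g, balances within 5 mm of the origin. Origin: middle of its length, on the underside; x along it to the blade end, z up.
- jar: Bystander: white lidded sample jar, 60 mm in diameter and 75 mm high, loose. Origin: centre of its underside.
- beaker: Bystander: glass beaker, 70 mm in diameter and 85 mm high, loose. Origin: centre of its underside.
Not all that is in view belongs to the job. What is shaped like the weight1 but pink is not meant. What is shaped like the weight2 but green is not meant.

How it is judged:
By the outcome, as a careful person would: the job done as asked, in the order asked, and still so for the second after the job is handed in, while the arm keeps its last pose, push and grip.
It also fails if it takes over 67 s, if anything falls off the work surface, if the arm or the gripper's body presses on something with over 40 N, if the wrist force passes 120 N, or if a joint passes its speed limit or range.

ROBOT

A 6-joint arm with a two-finger parallel gripper is mounted at the origin on the work surface. World frame = base frame: x ahead of the robot, y to its left, z up, the work surface at z = 0. Lengths are in m, angles in rad, forces in N, time in s.
With the tool pointing down it reaches from about 0.35 to 0.975 m from the base axis. Payload 4.9 kg.
Tool frame: the origin (TCP) lies at the very end of the fingers, on their centre line; the grasp point (between the pads) lies 19 mm behind it; z points along the fingers, y is the line along which they close (so a half turn about z gives the same grasp; the last joint's range is limited). The gripper opens to 85 mm and grips with 20 to 120 N. Pads are 22 mm wide; open, the fingers measure 114 mm over their backs; the gripper's body (76 mm by 85 mm) begins 54 mm behind the grasp point. The pads swing forward as they close: fully open they stand 13 mm farther back than shut.
Start: joints at [-1.364, 0.053, 1.613, -0, 1.476, -0.119], TCP at [0.2, -0.592, 0.231] pointing down, gripper open.
Joint ranges: [-3.01, 3.01], [-1.01, 2.22], [0.06, 2.58], [-1.02, 4.17], [0.09, 2.62], [-3.14, 3.14]. Speed limits (rad/s): [2.57, 2.57, 3.14, 3.14, 3.14, 3.14].

INTERFACE

Orientations are given as a unit quaternion [w, x, y, z].
In Python, from plant import monitor, vision, manip gives the robot as it stands. The module is installed in compiled form; this text tells all that it offers.
- The arm moves only by the tool arm_command, never from a script. Its argument "rows" is a list of rows, each a list of 3 entries, a list of its own where there are three numbers: the finger opening in mm, from 0 to 85.4, then the shift along the world's x, y, z in units of 30 cm (1.0 is 30 cm), then the turn, a rotation vector about the world's x, y, z in units of pi/2 rad (1.0 is pi/2 rad). In form: [[claw, [x, y, z], [wx, wy, wz]], ...]. A call has 1 to 12 rows; each row is the pose to reach, as a shift and turn from the pose commanded when the call began; what a row does not reach only later rows make up. A row lasts 1/12 s, in which the tool goes at most 41.7 mm and 7.16 degrees, less where a joint would pass 70% of its speed; a pose out of reach is approached as far as the arm can. A call with a number of a shift or a turn outside -1 to 1 is refused whole. A call with a gripper value outside its range is refused whole. The fingers move at their own pace and stop on an object; the grip force is fixed at half the most. Time passes only in rows, so rows that repeat a pose let the fingers close. It gives the time, the measured TCP pose, the force, the opening and the grip force at its end, in the units of the state.
- monitor.state(): the state, without advancing time (a new reading comes with each control period).
- vision.grab_frame(name): name is "scene" or "top" or "wrist"; returns a dict with "color" (400x640x3 uint8, red, green, blue), "z_map" (400x640 float32, m along the optical axis (not along the pixel's ray), 0 where there is no reading), "mtx" (3x3 intrinsics, pixels), "R" (3x3) and "t" (3): a world point X has camera coordinates R X + t. Camera axes: x right, y down, z forward; pixel columns grow to the right and rows downward; lengths in m; the calibration is good to about 2 mm. A picture is of the moment at which its call begins.
- manip.job_done(): hands the job in; it is judged then, once.
The state is a dict: "time": time; "joint_pos": joint angles; "joint_vel": joint speeds; "joint_efforts": joint torques, N m; "tool_pos": TCP position; "tool_rot": TCP orientation; "contact_force": force on the tool from outside, world axes, zero at the start; "ft_torque": the same for the moment, N m; "gripper_width": opening from 0.0 (shut) to 1.0 (fully open); "grasp_force": force on a finger pad.
Only numpy, scipy, OpenCV 4.12 (cv2) and the standard library are available. Lean on these libraries where they do the work, as an engineer would, in place of code of your own. Each camera call takes 0.05 s, during which the arm holds its last target. There are 200 camera calls.

## Working session

There is one attempt and no reset: what is moved stays moved. The work goes in short steps, Python scripts to look and compute and a tool call to move; the robot and the scene stay as the last step left them, time stands still between calls to the robot, and variables do not carry over. Pictures are saved under pics/ and viewed, at most 10 in all, crops included, and the job is handed in when it is done.

Besides the shell and the picture viewer there is one more tool, called after ">>>" by a JSON object that holds its "fn" and its "kwargs", one argument or row to a line. arm_command: Moves the arm, as the interface text tells. Shifts and turns lie within -1 to 1; 1 stands for 30 cm of shift or pi/2 rad of turn. Its arguments: {"type":"object","properties":{"rows":{"type":"array"}},"required":["rows"]}

```bash
mkdir -p pics; python3 - <<'E'
from plant import monitor, vision
import cv2,numpy as np
print(monitor.state())
for n in ("top","scene"):
    f=vision.grab_frame(n); cv2.imwrite(f"pics/{n}0.png",f["color"][:,:,::-1]); np.savez(f"{n}0.npz",**f)
    print(n,f["mtx"].tolist(),f["R"].round(4).tolist(),f["t"].round(4).tolist())
E
```

```text
{'time': 0.0, 'joint_pos': array([-1.36401252e+00,  5.33246295e-02,  1.61430603e+00, -5.15740642e-06,
        1.47597466e+00, -1.18946453e-01]), 'joint_vel': array([ 2.03636491e-04, -1.51042728e-04, -2.43771040e-03, -2.66632756e-04,
       -3.43845978e-04,  4.50547618e-05]), 'joint_efforts': array([ 1.56382477e-03, -3.93680656e+01, -3.70173240e+01, -1.27363428e-04,
        7.14629365e-03, -1.22418694e-06]), 'tool_pos': array([ 0.19990276, -0.59151322,  0.2300758 ]), 'tool_rot': array([-1.00524684e-03,  9.86766225e-01,  1.62146245e-01, -4.67468682e-05]), 'contact_force': array([0.68184881, 0.91304365, 0.25948358]), 'ft_torque': array([0.04623385, 0.02031702, 0.02317229]), 'grasp_force': 0.0, 'gripper_width': 1.0022008386524084}
top [[473.0222810065483, 0.0, 315.57991788733165], [0.0, 473.0222810065483, 208.44919585141497], [0.0, 0.0, 1.0]] [[0.026, -0.9993, -0.0266], [-0.9964, -0.0237, -0.0817], [0.081, 0.0287, -0.9963]] [0.0234, 0.5723, 1.0993]
scene [[488.8192024279756, 0.0, 316.63521681453796], [0.0, 488.8192024279756, 193.6706313855317], [0.0, 0.0, 1.0]] [[0.0862, 0.9962, 0.014], [0.53, -0.034, -0.8473], [-0.8436, 0.0804, -0.5309]] [-0.0861, -0.2172, 1.5098]
```

View pics/top0.png

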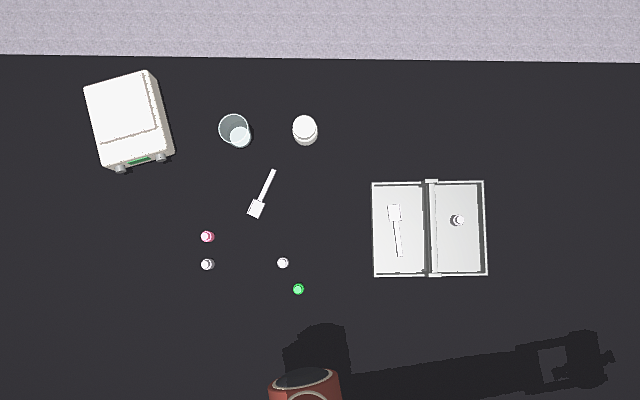

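View pics/scene0.png

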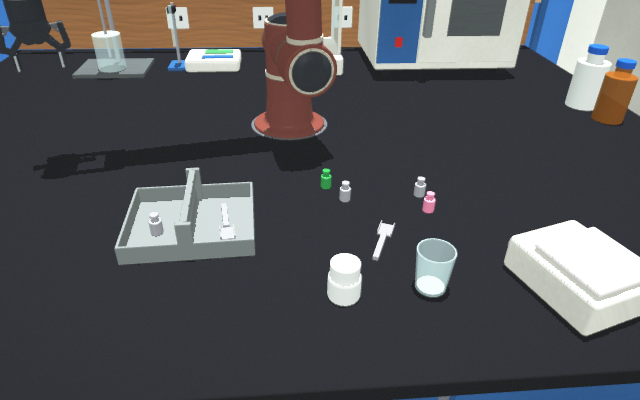

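The top view shows the carrier around (430,228), with scoop0 in its left (+y) side at (395,230) and weight0 in its right side at (457,220). The grey weights are at (207,264) and (282,263), the pink decoy at (207,236) and the green one at (298,289). The scoop is at (262,193) with its blade toward (255,210), the jar at (305,130) and the beaker at (234,130).

```bash
cat > h.py <<'E'
import numpy as np,cv2
def cloud(f):
    z=f["z_map"]; v,u=np.mgrid[:z.shape[0],:z.shape[1]]; K=f["mtx"]
    c=np.stack([(u-K[0,2])/K[0,0]*z,(v-K[1,2])/K[1,1]*z,z],-1)
    return (c-f["t"])@f["R"]
def ray(f,u,v,h):
    d=f["R"].T@np.linalg.inv(f["mtx"])@[u,v,1.]; o=-f["R"].T@f["t"]
    return o+d*(h-o[2])/d[2]
E
python3 - <<'E'
from h import *
f=dict(np.load("top0.npz")); P=cloud(f); g=f["color"].astype(int).sum(2)
ok=f["z_map"]>0
print("bench z",np.median(P[300:330,100:250,2]),ok.mean())
m=((g>300)&ok).astype(np.uint8); m[:100]=0
n,l,s,c=cv2.connectedComponentsWithStats(m)
for i in range(1,n):
    if s[i,4]<25: continue
    p=P[l==i]; hi=p[:,2].max(); t=p[p[:,2]>hi-.006]
    print(s[i].tolist(),c[i].round(1),"zmax",hi.round(4),"top mean",t.mean(0).round(4),"ray h",ray(f,*c[i],hi).round(4), "ext",p.min(0).round(3),p.max(0).round(3))
# scoop
p=P[150:225,240:285].reshape(-1,3); q=g[150:225,240:285].ravel(); p=p[q>300]; 
r=cv2.minAreaRect((p[:,:2]*1000).astype(np.float32)); print("scoop",r,np.median(p[:,2]))
# carrier handle, walls
C=P[165:290,360:500].reshape(-1,3)
h=C[(C[:,2]>.075)]; print("handle",cv2.minAreaRect((h[:,:2]*1000).astype(np.float32)),h[:,2].mean(),len(h))
w=C[(C[:,2]>.03)&(C[:,2]<.048)]; print("walls",cv2.minAreaRect((w[:,:2]*1000).astype(np.float32)))
for n,(a,b,cc,d) in dict(scoop0=(195,265,380,410),w0=(205,235,445,470)).items():
    k=P[a:b,cc:d].reshape(-1,3); k=k[(k[:,2]>(.009 if n=="scoop0" else .044))&(k[:,2]<.06)]; print(n,len(k),cv2.minAreaRect((k[:,:2]*1000).astype(np.float32)),k.mean(0),k[:,2].max())
E
```

```text
bench z -0.0009612585535547621 0.99594921875
[86, 100, 89, 72, 4853] [129.5 131.4] zmax 0.0986 top mean [0.7642 0.4921 0.0937] ray h [0.7308 0.4623 0.0986] ext [ 0.647  0.385 -0.005] [0.834 0.621 0.099]
[218, 113, 33, 35, 851] [234.5 130. ] zmax 0.0889 top mean [0.7463 0.2341 0.0847] ray h [0.7411 0.2251 0.0889] ext [ 0.712  0.195 -0.005] [0.807 0.285 0.089]
[292, 115, 26, 31, 634] [304.5 130. ] zmax 0.0807 top mean [0.7567 0.0689 0.0762] ray h [0.7462 0.0661 0.0807] ext [ 0.727  0.039 -0.005] [0.805 0.102 0.081]
[246, 169, 31, 50, 415] [260.5 197.4] zmax 0.0148 top mean [0.6163 0.1634 0.0106] ray h [0.5957 0.1712 0.0148] ext [ 0.546  0.138 -0.003] [0.668 0.207 0.015]
[425, 179, 63, 98, 4888] [455.8 227.9] zmax 0.0896 top mean [ 0.5272 -0.2256  0.0852] ray h [ 0.5306 -0.2751  0.0896] ext [ 0.423 -0.374 -0.005] [ 0.652 -0.208  0.09 ]
[371, 181, 56, 97, 4830] [398.2 229. ] zmax 0.0465 top mean [ 0.5276 -0.1321  0.0419] ray h [ 0.5268 -0.1549  0.0465] ext [ 0.413 -0.227 -0.006] [ 0.647 -0.091  0.047]
[426, 186, 4, 86, 107] [427.6 228. ] zmax 0.0696 top mean [ 0.5379 -0.2188  0.0668] ray
[... 1180 characters left out ...]
4.8670654296875, 83.66373443603516), (217.1292266845703, 126.13340759277344), 67.22454833984375) 0.0063463183117272275
handle ((525.2635498046875, -116.32157897949219), (218.78079223632812, 247.46246337890625), 2.64306378364563) 0.17210849596513003 824
walls ((531.0037231445312, -226.4737091064453), (220.37046813964844, 261.7607116699219), 2.3566954135894775)
scoop0 321 ((525.2185668945312, -151.4772491455078), (159.2128143310547, 68.81179809570312), 0.6393269300460815) [ 0.52848303 -0.15522891  0.01287993] 0.020324003802737488
w0 49 ((551.9627075195312, -294.4068603515625), (16.425621032714844, 15.753805160522461), 0.871155321598053) [ 0.55207278 -0.2942179   0.05015272] 0.05423871823951131
```

>>> {"fn": "arm_command", "kwargs": {
  "rows": [
    [70, [0.81, 1.0, 0], [0, 0, -0.207]],
    [70, [0.81, 1.0, 0], [0, 0, -0.207]],
    [70, [0.81, 1.0, 0], [0, 0, -0.207]],
    [70, [0.81, 1.0, 0], [0, 0, -0.207]],
    [70, [0.81, 1.0, 0], [0, 0, -0.207]],
    [70, [0.81, 1.0, 0], [0, 0, -0.207]],
    [70, [0.81, 1.0, 0], [0, 0, -0.207]],
    [70, [0.81, 1.0, 0], [0, 0, -0.207]],
    [70, [0.81, 1.0, 0], [0, 0, -0.207]],
    [70, [0.81, 1.0, 0], [0, 0, -0.207]],
    [70, [0.81, 1.0, 0], [0, 0, -0.207]]
  ]
}}

```text
time: 1.02
tool_pos: [0.4443, -0.2896, 0.2308]
tool_rot: [-0.0, 1.0, 0.003, -0.0]
contact_force: [-0.4, -0.6, 0.3]
gripper_width: 0.822
grasp_force: 0.0
```

```bash
python3 - <<'E'
from plant import monitor, vision
from h import *
s=monitor.state(); print(s["time"],s["tool_pos"],s["tool_rot"],s["joint_pos"],s["gripper_width"])
f=vision.grab_frame("wrist"); cv2.imwrite("pics/w1.png",f["color"][:,:,::-1]); np.savez("w1.npz",**f)
print("cam pos",-f["R"].T@f["t"],f["R"][2],f["mtx"][0,0])
E
```

```text
1.0167 [ 0.44428258 -0.28962909  0.23080364] [-4.36143517e-04  9.99996149e-01  2.73257303e-03 -2.09404888e-04] [-7.18281205e-01 -1.74637549e-01  1.83122982e+00  3.80100349e-04
  1.48589081e+00  8.47017566e-01] 0.8221180574328472
cam pos [ 0.52241719 -0.28899208  0.3730163 ] [-2.99129439e-01 -5.31345471e-04 -9.54212396e-01] 360.41342577102034
```

View pics/w1.png

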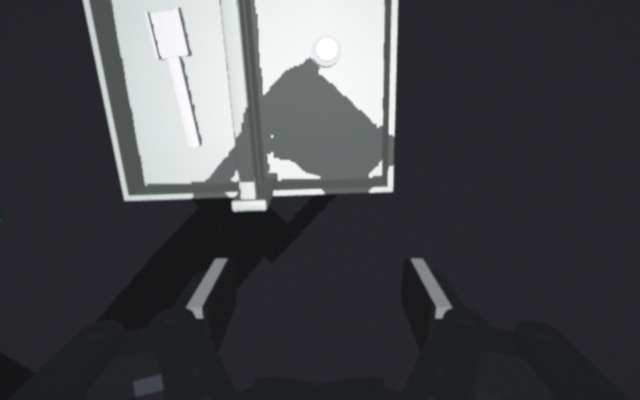

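The wrist view shows the carrier: scoop0's handle end at (195,146) and its blade front near (165,10), weight0's knob at (326,48), and the open fingers below.

```bash
python3 - <<'E'
from h import *
f=dict(np.load("w1.npz"))
for n,u,v,h in (("s0 handle end",195,146,.015),("s0 neck",175,58,.015),("s0 blade front",165,10,.015),("knob",326,48,.051),("corner -x+y outer",126,200,.04),("corner -x-y",393,190,.04),("bar end",249,203,.085)):
    print(n,ray(f,u,v,h).round(4))
E
```

```text
s0 handle end [ 0.4657 -0.1659  0.015 ]
s0 neck [ 0.5473 -0.1553  0.015 ]
s0 blade front [ 0.5873 -0.1509  0.015 ]
knob [ 0.5532 -0.2945  0.051 ]
corner -x+y outer [ 0.4168 -0.1025  0.04  ]
corner -x-y [ 0.4284 -0.3605  0.04  ]
bar end [ 0.4291 -0.2307  0.085 ]
```

>>> {"fn": "arm_command", "kwargs": {
  "rows": [
    [70, [0, 1.0, 0], [0, 0, 0]],
    [70, [0, 1.0, 0], [0, 0, 0]],
    [70, [0, 1.0, 0], [0, 0, 0]],
    [70, [0, 1.0, 0], [0, 0, 0]],
    [70, [0, 1.0, 0], [0, 0, 0]],
    [70, [0, 1.0, 0], [0, 0, 0]],
    [70, [0, 1.0, 0], [0, 0, 0]],
    [70, [0, 1.0, 0], [0, 0, 0]]
  ]
}}

```text
time: 1.73
tool_pos: [0.4424, 0.0109, 0.2312]
tool_rot: [-0.001, 1.0, 0.002, 0.0]
contact_force: [0.2, -1.2, 0.3]
gripper_width: 0.816
grasp_force: 0.0
```

>>> {"fn": "arm_command", "kwargs": {
  "rows": [
    [70, [0, 0.35, -0.3], [0, 0, 0]],
    [70, [0, 0.35, -0.3], [0, 0, 0]],
    [70, [0, 0.35, -0.3], [0, 0, 0]],
    [70, [0, 0.35, -0.3], [0, 0, 0]],
    [70, [0, 0.35, -0.3], [0, 0, 0]],
    [70, [0, 0.35, -0.3], [0, 0, 0]]
  ]
}}

```text
time: 2.23
tool_pos: [0.4433, 0.1116, 0.1412]
tool_rot: [0.001, 1.0, 0.0, -0.0]
contact_force: [0.2, -0.7, -0.6]
gripper_width: 0.821
grasp_force: 0.0
```

```bash
python3 - <<'E'
from plant import monitor, vision
from h import *
s=monitor.state(); print(s["time"],s["tool_pos"],s["tool_rot"])
f=vision.grab_frame("wrist"); cv2.imwrite("pics/w2.png",f["color"][:,:,::-1]); np.savez("w2.npz",**f)
E
```

```text
2.2333 [0.44325171 0.11159091 0.14119723] [ 5.91955673e-04  9.99999725e-01  7.44655345e-05 -4.39781311e-04]
```

View pics/w2.png

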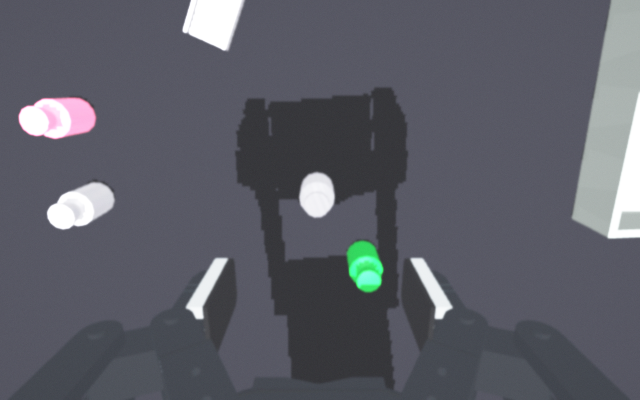

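The wrist view shows weight2's knob at (317,204), centred between the fingers. The green decoy's knob is at (368,279), weight1's knob at (63,214) and the pink one at (36,121).

```bash
python3 - <<'E'
from h import *
f=dict(np.load("w2.npz")); P=cloud(f)
for n,u,v in (("w2",317,204),("w1",63,214),("green",368,279),("pink",36,121)): print(n,ray(f,u,v,.046).round(4),P[v,u].round(4))
E
```

```text
w2 [0.444 0.113 0.046] [0.4438 0.113  0.0456]
w1 [0.4366 0.2904 0.046 ] [0.4367 0.2903 0.0461]
green [0.3855 0.0753 0.046 ] [0.385  0.0751 0.0452]
pink [0.5003 0.2943 0.046 ] [0.5002 0.295  0.045 ]
```

>>> {"fn": "arm_command", "kwargs": {
  "rows": [
    [65, [0.003, 0, -0.12], [0, 0, 0]],
    [65, [0.003, 0, -0.24], [0, 0, 0]],
    [65, [0.003, 0, -0.34], [0, 0, 0]],
    [60, [0.003, 0, -0.4], [0, 0, 0]],
    [60, [0.003, 0, -0.43], [0, 0, 0]],
    [60, [0.003, 0, -0.453], [0, 0, 0]],
    [10, [0.003, 0, -0.453], [0, 0, 0]],
    [10, [0.003, 0, -0.453], [0, 0, 0]],
    [10, [0.003, 0, -0.453], [0, 0, 0]],
    [10, [0.003, 0, -0.453], [0, 0, 0]],
    [10, [0.003, 0, -0.453], [0, 0, 0]],
    [10, [0.003, 0, -0.453], [0, 0, 0]]
  ]
}}

```text
time: 3.28
tool_pos: [0.446, 0.1129, 0.0076]
tool_rot: [0.0, 1.0, 0.001, 0.002]
contact_force: [-0.8, -2.1, 6.7]
gripper_width: 0.282
grasp_force: 59.6
```

>>> {"fn": "arm_command", "kwargs": {
  "rows": [
    [10, [0, 0, 0.1], [0, 0, 0]],
    [10, [0, 0, 0.22], [0, 0, 0]],
    [10, [0, 0, 0.34], [0, 0, 0]],
    [10, [0, 0, 0.45], [0, 0, 0]],
    [10, [0.1, -1.0, 0.45], [0, 0, 0.027]],
    [10, [0.1, -1.0, 0.45], [0, 0, 0.027]],
    [10, [0.1, -1.0, 0.45], [0, 0, 0.027]],
    [10, [0.1, -1.0, 0.45], [0, 0, 0.027]],
    [10, [0.1, -1.0, 0.45], [0, 0, 0.027]],
    [10, [0.1, -1.0, 0.45], [0, 0, 0.027]],
    [10, [0.1, -1.0, 0.45], [0, 0, 0.027]],
    [10, [0.1, -1.0, 0.45], [0, 0, 0.027]]
  ]
}}

```text
time: 4.28
tool_pos: [0.4741, -0.1921, 0.1411]
tool_rot: [0.001, 1.0, 0.019, 0.001]
contact_force: [-0.1, -0.4, 0.7]
gripper_width: 0.282
grasp_force: 59.4
```

>>> {"fn": "arm_command", "kwargs": {
  "rows": [
    [10, [0, -0.12, 0], [0, 0, 0]],
    [10, [0, -0.25, 0], [0, 0, 0]],
    [10, [0, -0.33, 0], [0, 0, 0]],
    [10, [0, -0.36, 0], [0, 0, 0]],
    [10, [0, -0.36, 0], [0, 0, 0]],
    [10, [0, -0.36, 0], [0, 0, 0]]
  ]
}}

```text
time: 4.78
tool_pos: [0.4738, -0.2941, 0.1401]
tool_rot: [-0.001, 1.0, 0.021, -0.0]
contact_force: [-0.5, 0.2, -1.3]
gripper_width: 0.285
grasp_force: 59.5
```

```bash
python3 - <<'E'
from plant import monitor, vision
from h import *
s=monitor.state(); print(s["time"],s["tool_pos"],s["tool_rot"],s["contact_force"],s["gripper_width"])
f=vision.grab_frame("wrist"); cv2.imwrite("pics/w3.png",f["color"][:,:,::-1]); np.savez("w3.npz",**f)
E
```

```text
4.7833 [ 0.47383276 -0.29412473  0.14007849] [-6.86902761e-04  9.99768679e-01  2.14957555e-02 -2.21098949e-04] [-0.49173146  0.17619828 -1.32276963] 0.28531468352738315
```

View pics/w3.png

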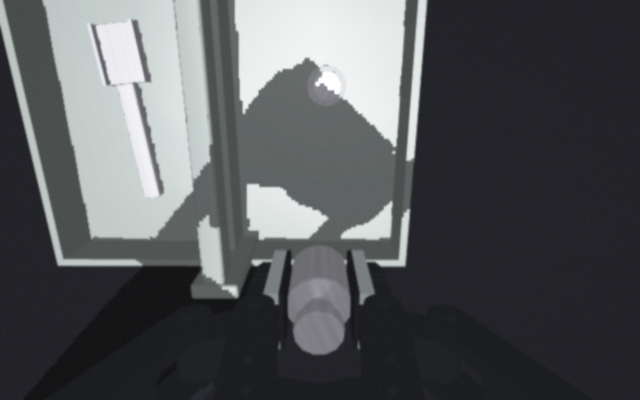

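The weight is held upright at (318,300), over the empty part of the weight side. weight0 is at (326,85), well clear.

>>> {"fn": "arm_command", "kwargs": {
  "rows": [
    [10, [0, 0, -0.1], [0, 0, 0]],
    [10, [0, 0, -0.2], [0, 0, 0]],
    [10, [0, 0, -0.29], [0, 0, 0]],
    [10, [0, 0, -0.35], [0, 0, 0]],
    [10, [0, 0, -0.39], [0, 0, 0]],
    [10, [0, 0, -0.415], [0, 0, 0]],
    [10, [0, 0, -0.425], [0, 0, 0]],
    [10, [0, 0, -0.425], [0, 0, 0]],
    [10, [0, 0, -0.425], [0, 0, 0]]
  ]
}}

```text
time: 5.58
tool_pos: [0.475, -0.2955, 0.0142]
tool_rot: [0.001, 1.0, 0.022, 0.001]
contact_force: [-0.4, -0.3, -0.7]
gripper_width: 0.283
grasp_force: 59.5
```

>>> {"fn": "arm_command", "kwargs": {
  "rows": [
    [10, [0, 0, -0.003], [0, 0, 0]],
    [10, [0, 0, -0.006], [0, 0, 0]],
    [10, [0, 0, -0.006], [0, 0, 0]]
  ]
}}

```text
time: 5.83
tool_pos: [0.4749, -0.2958, 0.0126]
tool_rot: [0.001, 1.0, 0.021, 0.001]
contact_force: [-1.2, 1.3, 5.2]
gripper_width: 0.28
grasp_force: 60.1
```

Contact with the floor, about 5 N. I'll release and rise.

>>> {"fn": "arm_command", "kwargs": {
  "rows": [
    [50, [0, 0, 0], [0, 0, 0]],
    [50, [0, 0, 0], [0, 0, 0]],
    [50, [0, 0, 0], [0, 0, 0]],
    [50, [0, 0, 0], [0, 0, 0]],
    [50, [0, 0, 0.1], [0, 0, 0]],
    [50, [0, 0, 0.22], [0, 0, 0]],
    [50, [0, 0, 0.34], [0, 0, 0]],
    [50, [0, 0, 0.44], [0, 0, 0]],
    [65, [-0.07, 1.0, 0.44], [0, 0, 0]],
    [65, [-0.07, 1.0, 0.44], [0, 0, 0]],
    [65, [-0.07, 1.0, 0.44], [0, 0, 0]],
    [65, [-0.07, 1.0, 0.44], [0, 0, 0]]
  ]
}}

```text
time: 6.83
tool_pos: [0.4615, -0.1271, 0.1429]
tool_rot: [-0.0, 1.0, 0.021, -0.0]
contact_force: [0.7, 0.6, -0.1]
gripper_width: 0.761
grasp_force: 0.0
```

>>> {"fn": "arm_command", "kwargs": {
  "rows": [
    [65, [-0.085, 1.0, 0], [0, 0, 0]],
    [65, [-0.085, 1.0, 0], [0, 0, 0]],
    [65, [-0.085, 1.0, 0], [0, 0, 0]],
    [65, [-0.085, 1.0, 0], [0, 0, 0]],
    [65, [-0.085, 1.0, 0], [0, 0, 0]],
    [65, [-0.085, 1.0, 0], [0, 0, 0]],
    [65, [-0.085, 1.0, 0], [0, 0, 0]],
    [65, [-0.085, 1.0, 0], [0, 0, 0]],
    [65, [-0.085, 1.0, 0], [0, 0, 0]]
  ]
}}

```text
time: 7.58
tool_pos: [0.4357, 0.1737, 0.1427]
tool_rot: [-0.0, 1.0, 0.024, -0.001]
contact_force: [-1.2, -0.8, 0.6]
gripper_width: 0.76
grasp_force: 0.0
```

>>> {"fn": "arm_command", "kwargs": {
  "rows": [
    [65, [0, 0.14, 0], [0, 0, 0]],
    [65, [0, 0.28, 0], [0, 0, 0]],
    [65, [0, 0.38, 0], [0, 0, 0]],
    [65, [0, 0.39, 0], [0, 0, 0]],
    [65, [0, 0.39, 0], [0, 0, 0]],
    [65, [0, 0.39, 0], [0, 0, 0]],
    [65, [0, 0.39, 0], [0, 0, 0]]
  ]
}}

```text
time: 8.17
tool_pos: [0.4369, 0.2865, 0.1427]
tool_rot: [0.0, 1.0, 0.021, -0.0]
contact_force: [-0.3, 0.1, -0.1]
gripper_width: 0.765
grasp_force: 0.0
```

```bash
python3 - <<'E'
from plant import monitor, vision
from h import *
s=monitor.state(); print(s["time"],s["tool_pos"],s["tool_rot"],s["contact_force"],s["gripper_width"])
f=vision.grab_frame("wrist"); np.savez("w4.npz",**f); P=cloud(f)
g=f["color"].astype(int); m=(P[:,:,2]>.036)&(P[:,:,2]<.052)&(abs(P[:,:,1]-.291)<.03)&(abs(P[:,:,0]-.436)<.03)
m=m.astype(np.uint8); M=cv2.moments(m,True); u,v=M["m10"]/M["m00"],M["m01"]/M["m00"]
print(m.sum(),u,v,ray(f,u,v,.045),P[m>0].mean(0), g[int(v),int(u)])
E
```

```text
8.1667 [0.43694415 0.28652282 0.14270073] [ 3.97631014e-04  9.99788455e-01  2.05614465e-02 -3.38980103e-04] [-0.2858407   0.08865833 -0.08981348] 0.7652023184179789
512 309.59765625 204.80859375 [0.43599936 0.29307616 0.045     ] [0.43604082 0.29307238 0.04518533] [241 241 245]
```

>>> {"fn": "arm_command", "kwargs": {
  "rows": [
    [60, [-0.003, 0.02, -0.12], [0, 0, 0]],
    [60, [-0.003, 0.02, -0.24], [0, 0, 0]],
    [60, [-0.003, 0.02, -0.34], [0, 0, 0]],
    [60, [-0.003, 0.02, -0.4], [0, 0, 0]],
    [60, [-0.003, 0.02, -0.43], [0, 0, 0]],
    [60, [-0.003, 0.02, -0.455], [0, 0, 0]],
    [10, [-0.003, 0.02, -0.455], [0, 0, 0]],
    [10, [-0.003, 0.02, -0.455], [0, 0, 0]],
    [10, [-0.003, 0.02, -0.455], [0, 0, 0]],
    [10, [-0.003, 0.02, -0.455], [0, 0, 0]],
    [10, [-0.003, 0.02, -0.455], [0, 0, 0]],
    [10, [-0.003, 0.02, -0.455], [0, 0, 0]]
  ]
}}

```text
time: 9.22
tool_pos: [0.4375, 0.2948, 0.0086]
tool_rot: [-0.001, 1.0, 0.022, 0.002]
contact_force: [0.2, -0.9, 6.5]
gripper_width: 0.282
grasp_force: 59.6
```

>>> {"fn": "arm_command", "kwargs": {
  "rows": [
    [10, [0, 0, 0.1], [0, 0, 0]],
    [10, [0, 0, 0.22], [0, 0, 0]],
    [10, [0, 0, 0.34], [0, 0, 0]],
    [10, [0, 0, 0.45], [0, 0, 0]],
    [10, [0.4, -1.0, 0.45], [0, 0, 0]],
    [10, [0.4, -1.0, 0.45], [0, 0, 0]],
    [10, [0.4, -1.0, 0.45], [0, 0, 0]],
    [10, [0.4, -1.0, 0.45], [0, 0, 0]],
    [10, [0.4, -1.0, 0.45], [0, 0, 0]],
    [10, [0.4, -1.0, 0.45], [0, 0, 0]],
    [10, [0.4, -1.0, 0.45], [0, 0, 0]],
    [10, [0.4, -1.0, 0.45], [0, 0, 0]]
  ]
}}

```text
time: 10.22
tool_pos: [0.5564, -0.0087, 0.1417]
tool_rot: [0.0, 1.0, 0.021, 0.0]
contact_force: [0.5, 0.2, -0.5]
gripper_width: 0.281
grasp_force: 59.4
```

>>> {"fn": "arm_command", "kwargs": {
  "rows": [
    [10, [0.16, -0.93, 0], [0, 0, 0]],
    [10, [0.16, -0.93, 0], [0, 0, 0]],
    [10, [0.16, -0.93, 0], [0, 0, 0]],
    [10, [0.16, -0.93, 0], [0, 0, 0]],
    [10, [0.16, -0.93, 0], [0, 0, 0]],
    [10, [0.16, -0.93, 0], [0, 0, 0]],
    [10, [0.16, -0.93, 0], [0, 0, 0]],
    [10, [0.16, -0.93, 0], [0, 0, 0]],
    [10, [0.16, -0.93, 0], [0, 0, 0]],
    [10, [0.16, -0.93, 0], [0, 0, 0]]
  ]
}}

```text
time: 11.05
tool_pos: [0.6035, -0.2842, 0.141]
tool_rot: [-0.001, 1.0, 0.021, -0.0]
contact_force: [-0.1, -0.7, -1.0]
gripper_width: 0.286
grasp_force: 59.5
```

```bash
python3 - <<'E'
from plant import monitor, vision
from h import *
s=monitor.state(); print(s["time"],s["tool_pos"],s["tool_rot"],s["contact_force"],s["gripper_width"])
f=vision.grab_frame("wrist"); cv2.imwrite("pics/w5.png",f["color"][:,:,::-1]); np.savez("w5.npz",**f)
E
```

```text
11.05 [ 0.60353501 -0.28417349  0.14097642] [-6.41473308e-04  9.99769438e-01  2.14587590e-02 -4.25657927e-04] [-0.05715604 -0.74543327 -0.98262516] 0.28601892623074043
```

View pics/w5.png

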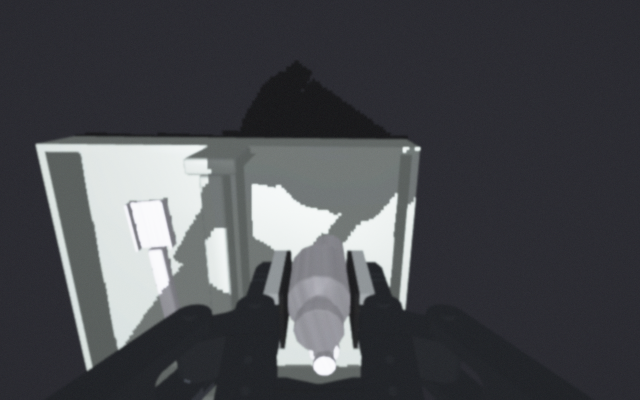

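weight1 is held at (320,295) over the far part of the weight side. weight0 lies behind it at (324,362), so the spot is free.

>>> {"fn": "arm_command", "kwargs": {
  "rows": [
    [10, [0, -0.012, -0.1], [0, 0, 0]],
    [10, [0, -0.012, -0.2], [0, 0, 0]],
    [10, [0, -0.012, -0.29], [0, 0, 0]],
    [10, [0, -0.012, -0.35], [0, 0, 0]],
    [10, [0, -0.012, -0.39], [0, 0, 0]],
    [10, [0, -0.012, -0.415], [0, 0, 0]],
    [10, [0, -0.012, -0.425], [0, 0, 0]],
    [10, [0, -0.012, -0.425], [0, 0, 0]],
    [10, [0, -0.012, -0.425], [0, 0, 0]]
  ]
}}

```text
time: 11.85
tool_pos: [0.6051, -0.2889, 0.0158]
tool_rot: [0.001, 1.0, 0.022, 0.001]
contact_force: [-0.3, -0.7, -0.5]
gripper_width: 0.28
grasp_force: 59.5
```

>>> {"fn": "arm_command", "kwargs": {
  "rows": [
    [10, [0, 0, -0.004], [0, 0, 0]],
    [10, [0, 0, -0.007], [0, 0, 0]],
    [10, [0, 0, -0.009], [0, 0, 0]],
    [10, [0, 0, -0.009], [0, 0, 0]]
  ]
}}

```text
time: 12.18
tool_pos: [0.6049, -0.2891, 0.0137]
tool_rot: [0.001, 1.0, 0.021, 0.001]
contact_force: [-1.4, 0.9, 5.3]
gripper_width: 0.279
grasp_force: 60.4
```

>>> {"fn": "arm_command", "kwargs": {
  "rows": [
    [48, [0, 0, 0], [0, 0, 0]],
    [48, [0, 0, 0], [0, 0, 0]],
    [48, [0, 0, 0], [0, 0, 0]],
    [48, [0, 0, 0], [0, 0, 0]],
    [48, [0, 0, 0.1], [0, 0, 0]],
    [48, [0, 0, 0.22], [0, 0, 0]],
    [48, [0, 0, 0.34], [0, 0, 0]],
    [48, [0, 0, 0.46], [0, 0, 0]],
    [48, [0, 1.0, 0.5], [0, 0, 0]],
    [48, [0, 1.0, 0.5], [0, 0, 0]],
    [48, [0, 1.0, 0.5], [0, 0, 0]],
    [48, [0, 1.0, 0.5], [0, 0, 0]]
  ]
}}

```text
time: 13.18
tool_pos: [0.6034, -0.1201, 0.156]
tool_rot: [-0.0, 1.0, 0.021, -0.0]
contact_force: [-0.1, 0.6, 1.0]
gripper_width: 0.564
grasp_force: 0.0
```

```bash
python3 - <<'E'
from h import *
f=dict(np.load("top0.npz")); g=f["color"].astype(int).sum(2)
m=(g>300).astype(np.uint8); 
n,l,s,c=cv2.connectedComponentsWithStats(m); i=l[200,256]; v,u=np.nonzero(l==i)
p=np.array([ray(f,a,b,.01)[:2] for a,b in zip(u,v)])*1000
(cx,cy),sz,an=cv2.minAreaRect(p.astype(np.float32)); print(cx,cy,sz,an,len(p))
# handle axis: fit line to far-handle pixels
d=np.array([np.cos(np.radians(an)),np.sin(np.radians(an))]); 
if sz[0]<sz[1]: d=np.array([-d[1],d[0]])
if d[0]<0: d=-d
t=(p-[cx,cy])@d; h=p[t>-18]; L=cv2.fitLine(h.astype(np.float32),cv2.DIST_L2,0,.01,.01).ravel(); print("t",t.min(),t.max(),"handle line",L,np.degrees(np.arctan(L[1]/L[0])))
for k in range(-60,65,10):
    q=p[abs(t-k)<5]; w=(q-[cx,cy])@[-d[1],d[0]]; print(k,(w.max()-w.min()).round(1),w.mean().round(1),end="; ")
E
```

```text
609.1946411132812 166.8697509765625 (32.60157012939453, 124.9581527709961) 67.1073989868164 416
t -62.479084196574284 62.479073305358376 handle line [ 9.1928494e-01 -3.9359272e-01  6.2947125e+02  1.5749356e+02] -23.178234
-60 31.7 -0.2; -50 32.6 -0.2; -40 31.8 0.1; -30 31.8 -0.0; -20 29.4 -0.5; -10 12.1 -1.0; 0 12.2 -0.9; 10 13.1 -0.3; 20 12.1 -0.6; 30 12.1 -0.9; 40 12.3 -1.2; 50 13.1 -0.6; 60 12.1 -0.9;
```

>>> {"fn": "arm_command", "kwargs": {
  "rows": [
    [48, [0.02, 0.953, 0], [0, 0, -0.284]],
    [48, [0.02, 0.953, 0], [0, 0, -0.284]],
    [48, [0.02, 0.953, 0], [0, 0, -0.284]],
    [48, [0.02, 0.953, 0], [0, 0, -0.284]],
    [48, [0.02, 0.953, 0], [0, 0, -0.284]],
    [48, [0.02, 0.953, 0], [0, 0, -0.284]],
    [48, [0.02, 0.953, 0], [0, 0, -0.284]],
    [48, [0.02, 0.953, 0], [0, 0, -0.284]],
    [48, [0.02, 0.953, 0], [0, 0, -0.284]],
    [48, [0.02, 0.953, 0], [0, 0, -0.284]]
  ]
}}

```text
time: 14.02
tool_pos: [0.6095, 0.1639, 0.1555]
tool_rot: [0.0, 0.98, -0.2, -0.0]
contact_force: [0.9, -0.8, -0.8]
gripper_width: 0.564
grasp_force: 0.0
```

```bash
python3 - <<'E'
from plant import monitor, vision
from h import *
s=monitor.state(); print(s["time"],s["tool_pos"],s["tool_rot"],s["gripper_width"])
f=vision.grab_frame("wrist"); cv2.imwrite("pics/w6.png",f["color"][:,:,::-1]); np.savez("w6.npz",**f)
g=f["color"].astype(int).sum(2); n,l,st,c=cv2.connectedComponentsWithStats((g>300).astype(np.uint8)); 
P=cloud(f)
for i in range(1,n):
    if st[i,4]<300: continue
    v,u=np.nonzero(l==i); p=np.array([ray(f,a,b,.01)[:2] for a,b in zip(u,v)])*1000
    print(st[i].tolist(),cv2.minAreaRect(p.astype(np.float32)),P[l==i][:,2].mean())
E
```

```text
14.0167 [0.60948647 0.16390483 0.15552472] [ 3.15163921e-04  9.79827987e-01 -1.99841903e-01 -4.79015502e-04] 0.5642477754622552
[42, 0, 165, 110, 14657] ((757.0, 257.48944091796875), (119.03170776367188, 75.40775299072266), 66.95906066894531) 0.04702670322300388
[616, 13, 24, 125, 1587] ((593.7882690429688, -83.14507293701172), (16.17268180847168, 92.11150360107422), 81.8816146850586) 0.007232261262748915
[296, 107, 40, 150, 3469] ((610.3364868164062, 167.60548400878906), (33.25786209106445, 127.20211791992188), 67.33367919921875) 0.007033609027954216
[0, 159, 29, 79, 1186] ((696.2572021484375, 405.7101745605469), (22.441734313964844, 70.58993530273438), 52.116065979003906) 0.020487411598975956
[224, 251, 34, 59, 896] ((557.5391845703125, 264.4058837890625), (18.213096618652344, 62.84857940673828), 49.565223693847656) 0.1746598500091307
[380, 252, 34, 58, 879] ((501.4011535644531, 133.3798370361328), (18.096452713012695, 61.931087493896484), 84.46829223632812) 0.17793164748646303
[445, 371, 45, 19, 508] ((369.8300476074219, 104.47479248046875), (46.46706771850586, 19.276988983154297), 50.192745208740234) 0.2101010037089106
```

View pics/w6.png

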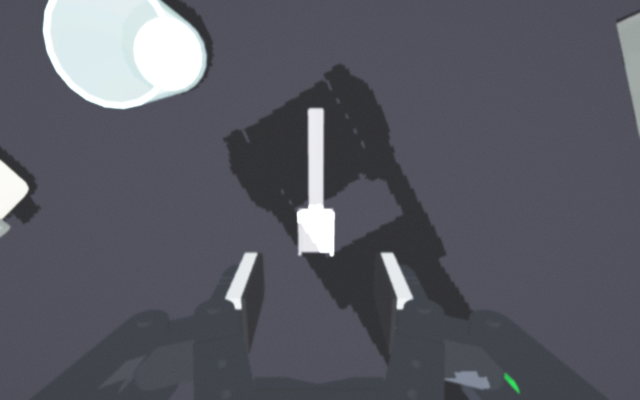

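scoop1 lies centred between the fingers: handle (316,110)–(316,205), blade (316,232), aligned with the tool. The beaker is well clear at the upper left.

>>> {"fn": "arm_command", "kwargs": {
  "rows": [
    [48, [0.003, 0.01, -0.12], [0, 0, 0]],
    [48, [0.003, 0.01, -0.24], [0, 0, 0]],
    [48, [0.003, 0.01, -0.36], [0, 0, 0]],
    [40, [0.003, 0.01, -0.44], [0, 0, 0]],
    [40, [0.003, 0.01, -0.48], [0, 0, 0]],
    [40, [0.003, 0.01, -0.507], [0, 0, 0]],
    [40, [0.003, 0.01, -0.507], [0, 0, 0]],
    [2, [0.003, 0.01, -0.507], [0, 0, 0]],
    [2, [0.003, 0.01, -0.507], [0, 0, 0]],
    [2, [0.003, 0.01, -0.507], [0, 0, 0]],
    [2, [0.003, 0.01, -0.507], [0, 0, 0]],
    [2, [0.003, 0.01, -0.507], [0, 0, 0]]
  ]
}}

```text
time: 15.07
tool_pos: [0.6128, 0.1671, 0.0067]
tool_rot: [-0.001, 0.98, -0.2, 0.002]
contact_force: [-0.0, -1.5, 7.1]
gripper_width: 0.106
grasp_force: 59.0
```

>>> {"fn": "arm_command", "kwargs": {
  "rows": [
    [2, [0, 0, 0.1], [0, 0, 0]],
    [2, [0, 0, 0.2], [0, 0, 0]],
    [2, [0, 0, 0.32], [0, 0, 0]],
    [2, [0, 0, 0.44], [0, 0, 0.05]],
    [2, [-0.34, -0.987, 0.5], [0, 0, 0.283]],
    [2, [-0.34, -0.987, 0.5], [0, 0, 0.283]],
    [2, [-0.34, -0.987, 0.5], [0, 0, 0.283]],
    [2, [-0.34, -0.987, 0.5], [0, 0, 0.283]],
    [2, [-0.34, -0.987, 0.5], [0, 0, 0.283]],
    [2, [-0.34, -0.987, 0.5], [0, 0, 0.283]],
    [2, [-0.34, -0.987, 0.5], [0, 0, 0.283]],
    [2, [-0.34, -0.987, 0.5], [0, 0, 0.283]]
  ]
}}

```text
time: 16.07
tool_pos: [0.5075, -0.132, 0.1547]
tool_rot: [0.001, 1.0, 0.02, 0.0]
contact_force: [0.1, -0.2, -0.0]
gripper_width: 0.105
grasp_force: 58.8
```

>>> {"fn": "arm_command", "kwargs": {
  "rows": [
    [2, [0, 0, 0], [0, 0, 0]],
    [2, [0, 0, 0], [0, 0, 0]]
  ]
}}

```text
time: 16.23
tool_pos: [0.5085, -0.1301, 0.1544]
tool_rot: [-0.0, 1.0, 0.019, 0.001]
contact_force: [-1.1, 0.6, 0.0]
gripper_width: 0.108
grasp_force: 58.9
```

```bash
python3 - <<'E'
from plant import monitor, vision
from h import *
s=monitor.state(); print(s["time"],s["tool_pos"],s["tool_rot"],s["gripper_width"])
f=vision.grab_frame("wrist"); cv2.imwrite("pics/w7.png",f["color"][:,:,::-1]); np.savez("w7.npz",**f)
f=vision.grab_frame("top"); np.savez("t7.npz",**f); cv2.imwrite("pics/t7.png",f["color"][:,:,::-1])
E
```

```text
16.2333 [ 0.50852335 -0.13012459  0.15444211] [-4.91543315e-05  9.99812861e-01  1.93378462e-02  5.36191291e-04] 0.10760086386584063
```

View pics/w7.png

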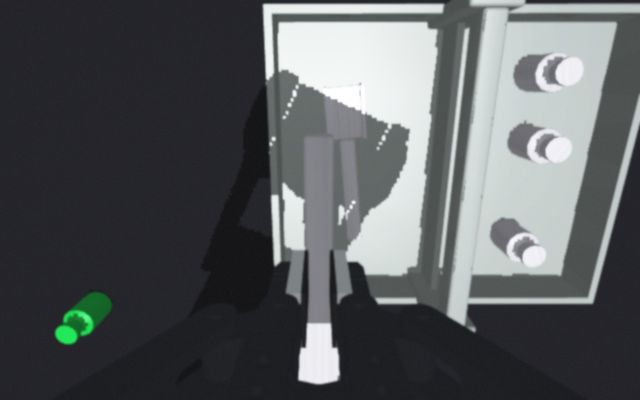

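All three weights stand in the right side at (560,70), (553,147) and (530,252). The scoop is held level and along the carrier, with its tip at (318,137). scoop0 is visible from (345,87) to (352,237).

```bash
python3 - <<'E'
from h import *
f=dict(np.load("w7.npz")); C=np.array([.531,-.2265]); y=np.radians(2.46); R=np.array([[np.cos(y),np.sin(y)],[-np.sin(y),np.cos(y)]])
for n,u,v,h in (("+x+y outer corner",265,5,.04),("left wall outer low",275,262,.04),("-x-y outer",594,302,.04),("s0 blade fl",325,87,.015),("fr",365,85,.015),("neck",343,138,.015),("hend",353,236,.015),("bar top L",487,10,.085),("bar top R",511,10,.085),("bar low L",446,310,.085),("bar low R",469,310,.085)):
    p=ray(f,u,v,h)[:2]; print(n,p.round(4),"carrier",(R@(p-C)).round(4))
f=dict(np.load("t7.npz")); P=cloud(f)
C2=P[165:290,360:500].reshape(-1,3)
w=C2[(C2[:,2]>.03)&(C2[:,2]<.048)]; print("walls",cv2.minAreaRect((w[:,:2]*1000).astype(np.float32)))
E
```

```text
+x+y outer corner [ 0.6353 -0.0906] carrier [0.1101 0.1313]
left wall outer low [ 0.4538 -0.0975] carrier [-0.0716  0.1322]
-x-y outer [ 0.4278 -0.3584] carrier [-0.1088 -0.1273]
s0 blade fl [ 0.5869 -0.1315] carrier [0.06   0.0925]
fr [ 0.5895 -0.1612] carrier [0.0613 0.0627]
neck [ 0.5497 -0.1471] carrier [0.0221 0.0785]
hend [ 0.4678 -0.1604] carrier [-0.0603  0.0687]
bar top L [ 0.6289 -0.2142] carrier [0.0984 0.0081]
bar top R [ 0.6294 -0.2268] carrier [ 0.0983 -0.0045]
bar low L [ 0.4454 -0.2189] carrier [-0.0852  0.0112]
bar low R [ 0.446  -0.2346] carrier [-0.0852 -0.0044]
walls ((530.7025146484375, -223.955078125), (219.9851837158203, 261.2223815917969), 2.2567861080169678)
```

>>> {"fn": "arm_command", "kwargs": {
  "rows": [
    [2, [-0.047, 0.01, -0.02], [0, 0, 0.033]],
    [2, [-0.047, 0.01, -0.14], [0, 0, 0.033]],
    [2, [-0.047, 0.01, -0.25], [0, 0, 0.033]],
    [2, [-0.047, 0.01, -0.34], [0, 0, 0.033]],
    [2, [-0.047, 0.01, -0.4], [0, 0, 0.033]],
    [2, [-0.047, 0.01, -0.44], [0, 0, 0.033]],
    [2, [-0.047, 0.01, -0.463], [0, 0, 0.033]],
    [2, [-0.047, 0.01, -0.473], [0, 0, 0.033]],
    [2, [-0.047, 0.01, -0.473], [0, 0, 0.033]],
    [2, [-0.047, 0.01, -0.473], [0, 0, 0.033]]
  ]
}}

```text
time: 17.17
tool_pos: [0.496, -0.1263, 0.0134]
tool_rot: [0.001, 0.999, 0.047, 0.001]
contact_force: [0.6, 0.1, -0.7]
gripper_width: 0.103
grasp_force: 58.9
```

>>> {"fn": "arm_command", "kwargs": {
  "rows": [
    [2, [0, 0, -0.004], [0, 0, 0]],
    [2, [0, 0, -0.008], [0, 0, 0]],
    [2, [0, 0, -0.009], [0, 0, 0]],
    [2, [0, 0, -0.009], [0, 0, 0]]
  ]
}}

```text
time: 17.5
tool_pos: [0.4961, -0.1266, 0.0117]
tool_rot: [0.0, 0.999, 0.047, 0.001]
contact_force: [-2.3, 2.5, 8.5]
gripper_width: 0.105
grasp_force: 60.1
```

>>> {"fn": "arm_command", "kwargs": {
  "rows": [
    [15, [0, 0, 0], [0, 0, 0]],
    [15, [0, 0, 0], [0, 0, 0]],
    [15, [0, 0, 0], [0, 0, 0]],
    [15, [0, 0, 0.03], [0, 0, 0]],
    [15, [0, 0, 0.06], [0, 0, 0]],
    [15, [0, 0, 0.15], [0, 0, 0]],
    [15, [0, 0, 0.27], [0, 0, 0]],
    [15, [0, 0, 0.39], [0, 0, 0]],
    [20, [0, 0, 0.5], [0, 0, 0]],
    [40, [0, 0, 0.55], [0, 0, 0]],
    [40, [0, 0, 0.55], [0, 0, 0]]
  ]
}}

```text
time: 18.42
tool_pos: [0.4978, -0.1273, 0.1813]
tool_rot: [0.002, 0.999, 0.047, 0.005]
contact_force: [0.2, -0.7, 0.3]
gripper_width: 0.463
grasp_force: 0.0
```

```bash
python3 - <<'E'
from plant import monitor, vision
from h import *
s=monitor.state(); print(s["time"],s["tool_pos"],s["tool_rot"],s["gripper_width"])
f=vision.grab_frame("wrist"); cv2.imwrite("pics/w8.png",f["color"][:,:,::-1]); np.savez("w8.npz",**f)
E
```

```text
18.4167 [ 0.49776724 -0.12733816  0.1812905 ] [0.00243721 0.99889271 0.04669828 0.00516518] 0.463257594695289
```

View pics/w8.png

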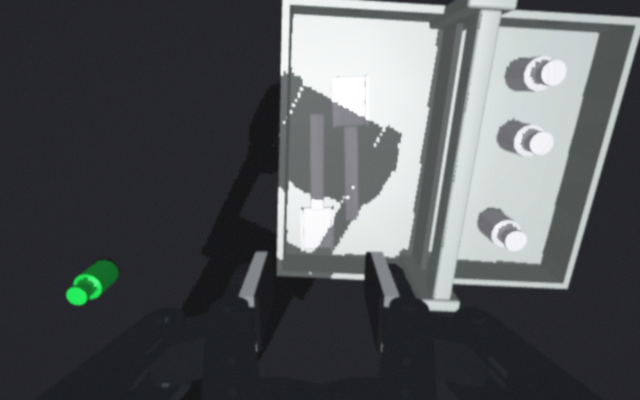

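Both scoops lie flat, side by side, in the left side: scoop1 from (317,115) to (317,235), scoop0 from (350,80) to (350,215). The three weights stand upright in the right side, and the bar runs from (491,10) to (445,298).

```bash
python3 - <<'E'
from h import *
f=dict(np.load("w8.npz")); P=cloud(f)
m=(abs(P[:,:,2]-.085)<.006)&(P[:,:,0]>.40)&(abs(P[:,:,1]+.225)<.03); m[:,:400]=0
v,u=np.nonzero(m); p=np.array([ray(f,a,b,.085)[:2] for a,b in zip(u,v)])*1000
print(len(p),cv2.minAreaRect(p.astype(np.float32)))
q=p[(p[:,0]>440)&(p[:,0]<620)]; L=cv2.fitLine(q.astype(np.float32),cv2.DIST_L2,0,.01,.01).ravel(); print(L,np.degrees(np.arctan(L[1]/L[0])), "y at x=531:",L[3]+(531-L[2])*L[1]/L[0], p[:,0].min(),p[:,0].max())
for n,a,b in (("low",432,298),("lowR",458,298),("top",480,12),("topR",502,12),("+x+y",284,3),("-x+y",278,275),("-x-y",568,289)): print(n,ray(f,a,b,.085 if "o" in n else .04).round(4))
f=dict(np.load("t7.npz")); P=cloud(f)
C=P.reshape(-1,3); C=C[(abs(C[:,2]-.085)<.006)&(abs(C[:,1]+.225)<.02)&(abs(C[:,0]-.53)<.09)]; print("top bar",C.mean(0),len(C))
E
```

```text
7482 ((529.5510864257812, -221.532470703125), (213.37152099609375, 31.36216926574707), 2.2872653007507324)
[ 9.9918580e-01  4.0344775e-02  5.3968390e+02 -2.2130519e+02] 2.3122127 y at x=531: -221.65582 423.0053480387489 636.7641509003761
low [ 0.4328 -0.2199  0.085 ]
lowR [ 0.4346 -0.2395  0.085 ]
top [ 0.6284 -0.2127  0.085 ]
topR [ 0.6296 -0.2258  0.085 ]
+x+y [ 0.6312 -0.0907  0.04  ]
-x+y [ 0.4168 -0.0996  0.04  ]
-x-y [ 0.4263 -0.3584  0.04  ]
top bar [ 0.59824455 -0.22036157  0.08425574] 124
```

>>> {"fn": "arm_command", "kwargs": {
  "rows": [
    [50, [0.108, -0.32, -0.05], [0, 0, -0.033]],
    [50, [0.108, -0.32, -0.05], [0, 0, -0.033]],
    [50, [0.108, -0.32, -0.05], [0, 0, -0.033]],
    [50, [0.108, -0.32, -0.05], [0, 0, -0.033]],
    [50, [0.108, -0.32, -0.05], [0, 0, -0.033]],
    [50, [0.108, -0.32, -0.05], [0, 0, -0.033]],
    [50, [0.108, -0.32, -0.05], [0, 0, -0.033]]
  ]
}}

```text
time: 19.05
tool_pos: [0.5265, -0.2209, 0.1587]
tool_rot: [-0.0, 1.0, 0.021, -0.001]
contact_force: [0.1, 0.2, -0.2]
gripper_width: 0.586
grasp_force: 0.0
```

```bash
python3 - <<'E'
from plant import monitor, vision
from h import *
s=monitor.state(); print(s["time"],s["tool_pos"],s["tool_rot"],s["gripper_width"])
f=vision.grab_frame("wrist"); cv2.imwrite("pics/w9.png",f["color"][:,:,::-1]); np.savez("w9.npz",**f)
E
```

```text
19.05 [ 0.52653978 -0.22092367  0.15866279] [-4.64715307e-04  9.99774202e-01  2.12370314e-02 -5.63537604e-04] 0.5857197230637753
```

View pics/w9.png

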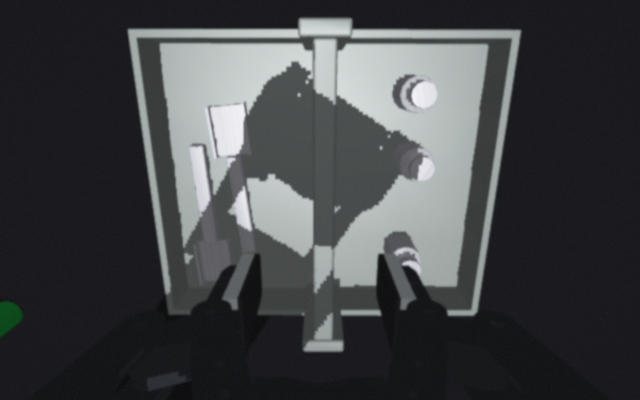

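The wrist view is centred on the carrier, with the bar at column 324 between the fingers (mid 319). All the kit is visible and clear of the fingers.

>>> {"fn": "arm_command", "kwargs": {
  "rows": [
    [42, [0.012, -0.008, -0.03], [0, 0, 0]],
    [42, [0.012, -0.008, -0.1], [0, 0, 0]],
    [42, [0.012, -0.008, -0.18], [0, 0, 0]],
    [42, [0.012, -0.008, -0.26], [0, 0, 0]],
    [42, [0.012, -0.008, -0.31], [0, 0, 0]],
    [42, [0.012, -0.008, -0.342], [0, 0, 0]],
    [42, [0.012, -0.008, -0.342], [0, 0, 0]],
    [30, [0.012, -0.008, -0.342], [0, 0, 0]],
    [20, [0.012, -0.008, -0.342], [0, 0, 0]],
    [16, [0.012, -0.008, -0.342], [0, 0, 0]],
    [14, [0.012, -0.008, -0.342], [0, 0, 0]],
    [12, [0.012, -0.008, -0.342], [0, 0, 0]]
  ]
}}

```text
time: 20.1
tool_pos: [0.5317, -0.224, 0.0585]
tool_rot: [-0.0, 1.0, 0.021, 0.001]
contact_force: [-0.5, 4.0, 4.0]
gripper_width: 0.151
grasp_force: 52.0
```

>>> {"fn": "arm_command", "kwargs": {
  "rows": [
    [9, [0, 0, 0], [0, 0, 0]],
    [3, [0, 0, 0], [0, 0, 0]],
    [0, [0, 0, 0], [0, 0, 0]],
    [0, [0, 0, 0], [0, 0, 0]],
    [0, [0, 0, 0], [0, 0, 0]],
    [0, [0, 0, 0], [0, 0, 0]]
  ]
}}

```text
time: 20.6
tool_pos: [0.5318, -0.224, 0.0586]
tool_rot: [-0.0, 1.0, 0.021, 0.001]
contact_force: [-0.8, 5.7, 4.9]
gripper_width: 0.152
grasp_force: 58.7
```

>>> {"fn": "arm_command", "kwargs": {
  "rows": [
    [0, [0, 0, 0.01], [0, 0, 0]],
    [0, [0, 0, 0.03], [0, 0, 0]],
    [0, [0, 0, 0.055], [0, 0, 0]],
    [0, [0, 0, 0.085], [0, 0, 0]],
    [0, [0, 0, 0.12], [0, 0, 0]],
    [0, [0, 0, 0.155], [0, 0, 0]],
    [0, [0, 0, 0.19], [0, 0, 0]],
    [0, [0, 0, 0.225], [0, 0, 0]],
    [0, [0, 0, 0.26], [0, 0, 0]],
    [0, [0, 0, 0.295], [0, 0, 0]],
    [0, [0, 0, 0.33], [0, 0, 0]],
    [0, [0, 0, 0.365], [0, 0, 0]]
  ]
}}

```text
time: 21.6
tool_pos: [0.5307, -0.2245, 0.1674]
tool_rot: [0.0, 1.0, 0.021, 0.0]
contact_force: [0.3, 0.2, -8.6]
gripper_width: 0.152
grasp_force: 58.6
```

>>> {"fn": "arm_command", "kwargs": {
  "rows": [
    [0, [0, 0, 0.03], [0, 0, 0]],
    [0, [0, 0, 0.055], [0, 0, 0]],
    [0, [0, 0, 0.075], [0, 0, 0]],
    [0, [0, 0, 0.09], [0, 0, 0]],
    [0, [0, 0, 0.098], [0, 0, 0]],
    [0, [0, 0, 0.1], [0, 0, 0]],
    [0, [0, 0, 0.1], [0, 0, 0]],
    [0, [0, 0, 0.1], [0, 0, 0]]
  ]
}}

```text
time: 22.27
tool_pos: [0.5304, -0.2243, 0.1956]
tool_rot: [-0.0, 1.0, 0.021, -0.001]
contact_force: [0.5, -0.3, -8.8]
gripper_width: 0.149
grasp_force: 58.6
```

```bash
python3 - <<'E'
from plant import monitor, vision
from h import *
s=monitor.state(); print(s["time"],s["tool_pos"],s["tool_rot"],s["gripper_width"],s["contact_force"],s["ft_torque"])
f=vision.grab_frame("scene"); cv2.imwrite("pics/s10.png",f["color"][:,:,::-1]); np.savez("s10.npz",**f)
f=vision.grab_frame("top"); P=cloud(f).reshape(-1,3)
w=P[(P[:,2]>.16)&(P[:,2]<.20)&(abs(P[:,0]-.53)<.14)&(abs(P[:,1]+.225)<.16)]
A=np.c_[w[:,:2]-[.53,-.2245],np.ones(len(w))]
r=w[(abs(abs(A[:,0])-.107)<.01)|(abs(abs(A[:,1])-.127)<.01)]; A=np.c_[r[:,:2]-[.53,-.2245],np.ones(len(r))]
print("rim",len(r),np.linalg.lstsq(A,r[:,2],rcond=None)[0])
E
```

```text
22.2667 [ 0.53037864 -0.22433668  0.19559762] [-3.20401084e-04  9.99784938e-01  2.07298062e-02 -5.00374251e-04] 0.14878707125378482 [ 0.52446752 -0.29699948 -8.8443433 ] [ 0.18468698 -0.00226507  0.01719308]
rim 883 [-5.74493947e-03  6.09373464e-05  1.74543080e-01]
```

View pics/s10.png

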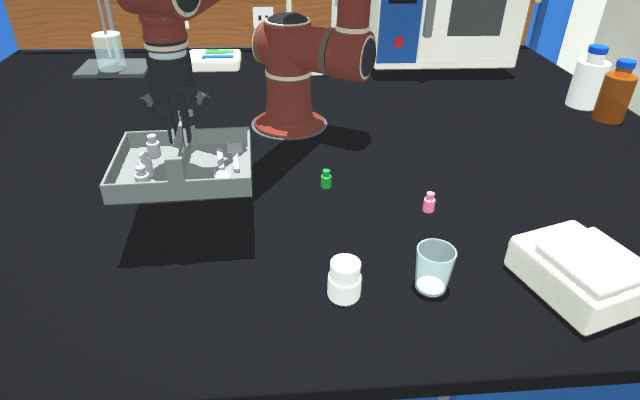

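The carrier hangs level at (180,165), 13.5 cm up by its rim height. The weights are on the left and the scoops on the right, and the jar and beaker haven't moved. Now the hold.

>>> {"fn": "arm_command", "kwargs": {
  "rows": [
    [0, [0, 0, 0], [0, 0, 0]],
    [0, [0, 0, 0], [0, 0, 0]],
    [0, [0, 0, 0], [0, 0, 0]],
    [0, [0, 0, 0], [0, 0, 0]],
    [0, [0, 0, 0], [0, 0, 0]],
    [0, [0, 0, 0], [0, 0, 0]],
    [0, [0, 0, 0], [0, 0, 0]],
    [0, [0, 0, 0], [0, 0, 0]],
    [0, [0, 0, 0], [0, 0, 0]],
    [0, [0, 0, 0], [0, 0, 0]],
    [0, [0, 0, 0], [0, 0, 0]],
    [0, [0, 0, 0], [0, 0, 0]]
  ]
}}

```text
time: 23.37
tool_pos: [0.5307, -0.2245, 0.1963]
tool_rot: [0.0, 1.0, 0.021, 0.0]
contact_force: [-0.5, -0.6, -8.7]
gripper_width: 0.148
grasp_force: 58.6
```

>>> {"fn": "arm_command", "kwargs": {
  "rows": [
    [0, [0, 0, 0], [0, 0, 0]],
    [0, [0, 0, 0], [0, 0, 0]],
    [0, [0, 0, 0], [0, 0, 0]],
    [0, [0, 0, 0], [0, 0, 0]],
    [0, [0, 0, 0], [0, 0, 0]],
    [0, [0, 0, 0], [0, 0, 0]],
    [0, [0, 0, 0], [0, 0, 0]],
    [0, [0, 0, 0], [0, 0, 0]],
    [0, [0, 0, 0], [0, 0, 0]],
    [0, [0, 0, 0], [0, 0, 0]],
    [0, [0, 0, 0], [0, 0, 0]],
    [0, [0, 0, 0], [0, 0, 0]]
  ]
}}

```text
time: 24.37
tool_pos: [0.5307, -0.2245, 0.1963]
tool_rot: [-0.0, 1.0, 0.021, -0.0]
contact_force: [0.7, -0.1, -9.5]
gripper_width: 0.155
grasp_force: 58.6
```

>>> {"fn": "arm_command", "kwargs": {
  "rows": [
    [0, [0, 0, 0], [0, 0, 0]],
    [0, [0, 0, 0], [0, 0, 0]],
    [0, [0, 0, 0], [0, 0, 0]],
    [0, [0, 0, 0], [0, 0, 0]],
    [0, [0, 0, 0], [0, 0, 0]],
    [0, [0, 0, 0], [0, 0, 0]],
    [0, [0, 0, 0], [0, 0, 0]],
    [0, [0, 0, 0], [0, 0, 0]]
  ]
}}

```text
time: 25.03
tool_pos: [0.5307, -0.2245, 0.1963]
tool_rot: [0.0, 1.0, 0.021, -0.0]
contact_force: [0.6, 0.2, -8.6]
gripper_width: 0.148
grasp_force: 58.6
```

```bash
python3 - <<'E'
from plant import monitor, manip
s=monitor.state(); print(s["time"],s["tool_pos"],s["grasp_force"],s["contact_force"])
if s["tool_pos"][2]>.18 and s["grasp_force"]>50 and s["contact_force"][2]<-7: print(manip.job_done())
E
```

```text
25.0333 [ 0.53070244 -0.22450405  0.19625815] 58.60456466674805 [ 0.64133308  0.17139625 -8.62710381]
the job is handed in; nothing more can be done
None
```

The job is handed in at 25.0 s: both weights and the scoop are in with their own kind, and the carrier is held level about 13.5 cm up after a hold of over two seconds; I viewed 11 pictures, one over the limit of 10.

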